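# Pack the column kit into its fitted tray

## Robot

A 6-joint arm with a two-finger parallel gripper is mounted at the origin on the work surface. World frame = base frame: x ahead of the robot, y to its left, z up, the work surface at z = 0. Lengths are in m, angles in rad, forces in N, time in s.
With the tool pointing down it reaches from about 0.3 to 0.75 m from the base axis. Payload 8.5 kg.
Tool frame: the origin (TCP) lies at the very end of the fingers, on their centre line; the grasp point (between the pads) lies 19 mm behind it (robot.grip_depth is the distance from the TCP to the grasp point, in m); z points along the fingers, y is the direction in which the jaws open and shut (so a half turn about z gives the same grasp; the last joint's range is limited). The gripper opens to 85 mm and grips with 20 to 120 N. Pads are 22 mm wide; open, the fingers measure 114 mm over their backs; the gripper's body (76 mm by 85 mm) begins 54 mm behind the grasp point. The pads swing forward as they close: fully open they stand 13 mm farther back than shut.
Start: joints at [-1.416, 0.381, 1.297, -0, 1.464, -0.215], TCP at [0.199, -0.513, 0.231] pointing down, gripper open.
Joint ranges: [-3.11, 3.11], [-0.89, 2.33], [0.22, 2.48], [-1.42, 4.56], [0.17, 2.85], [-2.88, 2.88]. Speed limits (rad/s): [2.39, 2.39, 3.14, 3.14, 3.14, 3.14].

## Interface

Orientations are given as a rotation vector (axis times angle).
In Python, from cell import robot gives the robot as it stands. The module is installed in compiled form; this text tells all that it offers.
- The arm moves only by the tool drive_tool, never from a script. Its argument "commands" is a list that holds one entry, the list of rows, each a list of 7 numbers: the turn, a rotation vector about the tool's x, y, z in degrees, then the shift along the tool's x, y, z in mm, then the finger opening in mm, from 0 to 85.4. In form: [[[ax, ay, az, dx, dy, dz, fingers], ...]]. A call has 1 to 20 rows; each row is the pose to reach, as a shift and turn from the pose commanded when the call began, along the tool's axes at that moment; what a row does not reach only later rows make up. A row lasts 1/12 s, in which the tool goes at most 41.7 mm and 7.16 degrees, less where a joint would pass 70% of its speed; a pose out of reach is approached as far as the arm can. A call with a gripper value outside its range is refused whole. The fingers move at their own pace and stop on an object; "squeeze" is the grip in N (left out, the last holds). Time passes only in rows, so rows that repeat a pose let the fingers close. It gives the time, the measured TCP pose, the force and the opening at its end, in the units of the state.
- robot.read_state(): the state, without advancing time (a new reading comes with each control period).
- robot.read_camera(name): name is "scene" or "side" or "wrist"; returns the picture (420x560x3 uint8, blue, green, red); there is no depth.
- robot.camera_info(name): a dict with "mtx" (3x3 intrinsics, pixels), "R" (3x3) and "t" (3): a world point X has camera coordinates R X + t; the wrist camera has in their place "hand_eye" (4x4, takes a point from camera to tool coordinates, whose origin is the TCP and whose axes are the flange's). Camera axes: x right, y down, z forward; pixel columns grow to the right and rows downward; lengths in m; the calibration is good to about 2 mm. A picture is of the moment at which its call begins: read the wrist's pose just before it. camera_info takes no time and is no camera call.
- robot.hand_in(): hands the job in, once; it reports no verdict.
Trained networks look in the newest picture that a camera, given by its name, has taken for a name from the list of things; names that differ only in an ending like _2 or _b are one class to them, and where a whole thing is asked for, a point or a joint stands for the part that bears it (a point fixed in the world has none). Each returns a list of dicts, best first, with "score" (0 to 1); they miss things now and then, are a little off and sometimes report something else, mostly with a low value. They report only what shows in the picture. A call takes as long as a camera call. They do not tell look-alikes from the thing itself.
- robot.cut_out(label, camera): "pixels" (420x560 bool, what is visible of it) and "bbox" ([left, top, right, bottom] in pixels, round what is visible of it).
The state is a dict: "t": time; "q": joint angles; "qd": joint speeds; "joint_efforts": joint torques, N m; "tcp_pos": TCP position; "tcp_rot": TCP orientation; "wrist_force": force on the tool from outside, world axes, zero at the start; "ft_torque": the same for the moment, N m; "width": finger opening in m.
Only numpy, scipy, OpenCV 4.12 (cv2) and the standard library are available. Lean on these libraries where they do the work, as an engineer would, in place of code of your own. Each camera call takes 0.05 s, during which the arm holds its last target. There are 200 camera calls.

## Task

Put the chromatography column and the spanner away in the fitted tray, each in the cutout that matches its shape and the right way round. Press the column down until the spring clips snap round its tube and it is fully home, and lay the spanner flat on the bottom of its cutout. Leave the bottle, the beaker and the vial box where they stand.

Things in the scene. Friction and masses are not known exactly. Their poses are not given: they have to be found in the camera images.
- tray: Fixed grey foam tray, 220 x 160 mm, 34 mm high, flat on the bench. Origin: centre of its underside; x along its length, y across, z up. A channel for the fingers, 40 mm wide (x -20 to 20), runs right across it in y, floor 8 mm above the bench. Column cutout at y = +42 mm, spanner cutout at y = -40 mm, both along x.
- column_cutout (a point): Where the column's origin belongs: tray x 0, y 42, z 24 mm, column x along tray x, level. Pockets 28 mm wide, floors at height 14 mm: long one x = 47.5 to 98.5, short one x = -72.5 to -47.5; between them a well 44 mm wide, floor at 8 mm, round the two clips.
- clip (a point): Centre of one of two steel spring clips, at tray x = 34 and -34, y 42, z 24 mm (axis of the seated tube). Each is a pair of sprung fingers, 12 mm long in x, up to 37 mm above the bench; their beads, 29 mm up, leave a gap of about 9.6 mm and spread as the 12 mm tube is pressed down (6 to 12 N in all), then close over it.
- spanner_cutout (a point): Where the spanner's origin belongs: tray x 0, y -40, z 24 mm (the cutout's floor), spanner x along tray x. Handle slot 19 mm wide; large pocket 41 mm wide, x = 47 to 85.5; small pocket 27 mm wide, x = -75.5 to -47.
- column: Loose steel column lying on the bench, 166 mm long, about 0.22 kg. Origin: on its axis, at the middle of the tube (10 mm above the bench as it lies); x along the axis towards the long fitting, z up. Tube 12 mm diameter, x = -50 to 50. Hexagonal fittings, 20 mm across flats: short, x = -70 to -50; long with two dark bands, x = 50 to 96. Balances near the origin.
- spanner: Loose steel double open-ended spanner lying flat on the bench, 156 mm long, 8 mm thick, about 0.14 kg. Origin: middle of the handle, on the underside; x along the handle towards the large jaw, z up. Handle 14 mm wide, x = -49 to 49; large jaw 36 mm wide, x = 49 to 83; small jaw 22 mm wide, x = -73 to -49.
- column_long_end (a point): Centre of the column's end face at the long fitting (x = 96 mm on its axis)
- column_short_end (a point): Centre of the column's end face at the short fitting (x = -70 mm on its axis)
- cutout_long_end (a point): Point in the tray (x 96, y 42, z 24 mm) where the long end's face centre belongs
- cutout_short_end (a point): Point in the tray (x -70, y 42, z 24 mm) where the short end's face centre belongs
- spanner_large_jaw (a point): Middle of the spanner's large jaw, at half thickness (x 66, z 4 mm)
- spanner_small_jaw (a point): Middle of the spanner's small jaw, at half thickness (x -61, z 4 mm)
- cutout_large_jaw (a point): Point in the tray (x 66, y -40, z 28 mm) where the large jaw's middle belongs
- cutout_small_jaw (a point): Point in the tray (x -61, y -40, z 28 mm) where the small jaw's middle belongs
- reagent_bottle: Bystander: amber bottle, 68 mm diameter, 150 mm high, origin at its underside
- beaker: Bystander: glass beaker, 72 mm diameter, 85 mm high, origin at its underside
- vial_box: Bystander: white open box of small vials, 90 x 130 mm, 42 mm high, origin at its underside
Mind the look-alikes: they are no part of the job. What is meant by the spanner is not brown, and is the larger of those in its own colour.

How it is judged:
By the outcome, as a careful person would: the job done as asked, in the order asked, and still so for the second after the job is handed in, with the robot touching nothing.
It also fails if it takes over 64 s, if anything falls off the work surface, if the arm or the gripper's body presses on something with over 40 N, if the wrist force passes 120 N, or if a joint passes its speed limit or range.

## Working session

There is one attempt and no reset: what is moved stays moved. The work goes in short steps, Python scripts to look and compute and a tool call to move; the robot and the scene stay as the last step left them, time stands still between calls to the robot, and variables do not carry over. Pictures are saved under pics/ and viewed, about 8 in all and at most 12, crops included, and the job is handed in when it is done.

Besides the shell and the picture viewer there is one more tool, called after "Call:" by a JSON object that holds its "op" and its "data". drive_tool: Moves the arm, as the interface text tells. Its arguments: {"type":"object","properties":{"commands":{"type":"array"},"squeeze":{"type":"number"}},"required":["commands"]}

```bash
mkdir -p pics; python3 - <<'E'
from cell import robot
import cv2,numpy as np
s=robot.read_state(); print({k:np.round(v,3).tolist() for k,v in s.items()})
for c in ["scene","side","wrist"]:
    im=robot.read_camera(c); cv2.imwrite(f"pics/{c}0.png",im)
    i=robot.camera_info(c); print(c,{k:np.round(v,4).tolist() for k,v in i.items()})
E
```

```text
{'t': 0.0, 'q': [-1.416, 0.381, 1.298, -0.0, 1.464, -0.215], 'qd': [0.002, -0.001, -0.001, -0.001, 0.001, -0.003], 'joint_efforts': [-0.003, -44.845, -23.128, -0.0, 0.005, -0.0], 'tcp_pos': [0.199, -0.513, 0.231], 'tcp_rot': [-3.087, -0.577, -0.0], 'wrist_force': [-0.181, 0.379, 0.946], 'ft_torque': [0.025, -0.015, -0.026], 'width': 0.086}
scene {'mtx': [[489.3316, 0.0, 276.6337], [0.0, 489.3316, 212.6785], [0.0, 0.0, 1.0]], 'R': [[-0.8741, 0.4857, -0.0014], [0.3985, 0.7157, -0.5736], [-0.2776, -0.5019, -0.8192]], 't': [0.5272, -0.2241, 1.4115]}
side {'mtx': [[425.4202, 0.0, 272.3303], [0.0, 425.4202, 212.6819], [0.0, 0.0, 1.0]], 'R': [[-0.6587, -0.7523, 0.0114], [-0.4749, 0.4039, -0.7819], [0.5837, -0.5205, -0.6233]], 't': [0.391, 0.3187, 0.8396]}
wrist {'mtx': [[368.9576, 0.0, 280.5296], [0.0, 368.9576, 210.0219], [0.0, 0.0, 1.0]], 'hand_eye': [[0.001, -0.9453, -0.3262, 0.0852], [1.0, 0.0007, 0.0009, 0.0003], [-0.0006, -0.3262, 0.9453, -0.1419], [0.0, 0.0, 0.0, 1.0]]}
```

View pics/scene0.png

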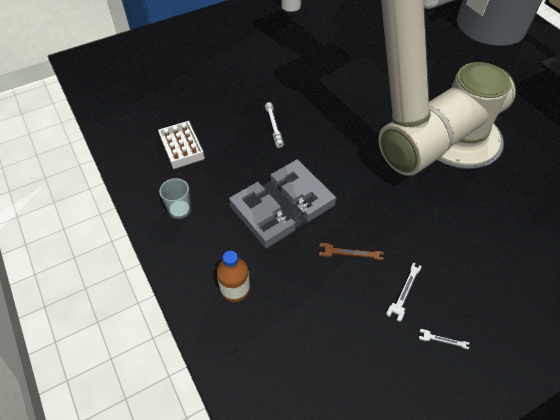

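View pics/side0.png

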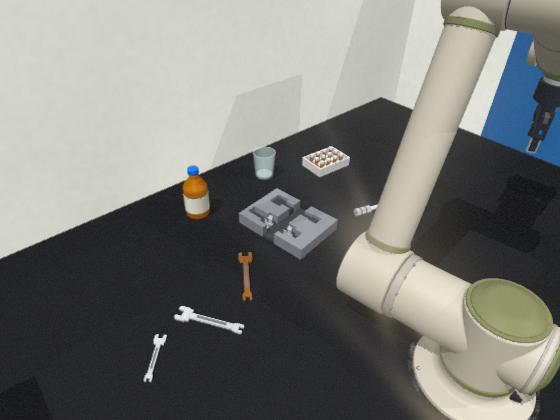

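Both views show the column at scene (275,125), the tray at (283,202), a brown spanner at (350,252), a large grey spanner at (405,292) and a small grey spanner at (444,340). The target is the large grey one; a close crop should confirm that.

```bash
cat > h.py <<'E'
from cell import robot
import cv2,numpy as np
from scipy.spatial.transform import Rotation as Rn
def cam(name,s=None):
    i=robot.camera_info(name); K=np.array(i["mtx"])
    if name!="wrist": return K,np.array(i["R"]),np.array(i["t"])
    s=s or robot.read_state(); T=np.eye(4);T[:3,:3]=Rn.from_rotvec(s["tcp_rot"]).as_matrix();T[:3,3]=s["tcp_pos"]
    M=np.linalg.inv(T@np.array(i["hand_eye"])); return K,M[:3,:3],M[:3,3]
def back(c,uv,z):
    K,R,t=c; uv=np.atleast_2d(uv).astype(float)
    d=np.c_[uv,np.ones(len(uv))]@np.linalg.inv(K).T@R; o=-R.T@t
    return o+d*((z-o[2])/d[:,2])[:,None]
def proj(c,X):
    K,R,t=c; p=(np.atleast_2d(X)@R.T+t)@K.T; return p[:,:2]/p[:,2:]
def axis(P):
    c=P.mean(0); w,v=np.linalg.eigh(np.cov((P-c).T)); a=v[:,1]; s=(P-c)@a; return c,a,s.min(),s.max()
E
python3 - <<'E'
from h import *
im=cv2.imread("pics/scene0.png")
r=lambda x,y,w,h:cv2.resize(im[y:y+h,x:x+w],(400,300),interpolation=cv2.INTER_CUBIC)
cv2.imwrite("pics/crop1.png",np.vstack([np.hstack([r(225,95,100,75),r(225,155,120,90)]),np.hstack([r(370,255,100,75),r(310,220,100,75)])]))
c=cam("scene")
robot.read_camera("scene")
for l,z in [("column",.010),("spanner",.006),("tray",.034)]:
    for d in robot.cut_out(l,"scene"):
        v,u=np.nonzero(d["pixels"]); P=back(c,np.c_[u,v],z)[:,:2]; m,a,lo,hi=axis(P)
        print(l,round(d["score"],2),d["bbox"],len(u),"mid",(m+a*(lo+hi)/2).round(3),"ax",np.degrees(np.arctan2(a[1],a[0])).round(1),"len",round(hi-lo,3),"centroid",m.round(3))
E
```

```text
column 0.67 [265.5, 102.6, 281.3, 145.9] 297 mid [ 0.451 -0.294] ax 72.8 len 0.183 centroid [ 0.453 -0.287]
spanner 0.68 [265.0, 102.6, 280.5, 146.9] 280 mid [ 0.449 -0.298] ax 72.3 len 0.184 centroid [ 0.451 -0.29 ]
spanner 0.64 [390.7, 266.8, 417.2, 319.5] 481 mid [0.445 0.319] ax -148.8 len 0.148 centroid [0.452 0.323]
spanner 0.63 [423.7, 331.1, 469.2, 346.0] 307 mid [0.443 0.453] ax 135.7 len 0.101 centroid [0.447 0.449]
spanner 0.59 [318.6, 242.6, 384.5, 260.4] 534 mid [0.496 0.174] ax 143.9 len 0.151 centroid [0.503 0.169]
tray 0.76 [230.6, 162.7, 335.1, 247.0] 5023 mid [ 0.573 -0.02 ] ax -171.0 len 0.237 centroid [ 0.577 -0.019]
```

View pics/crop1.png

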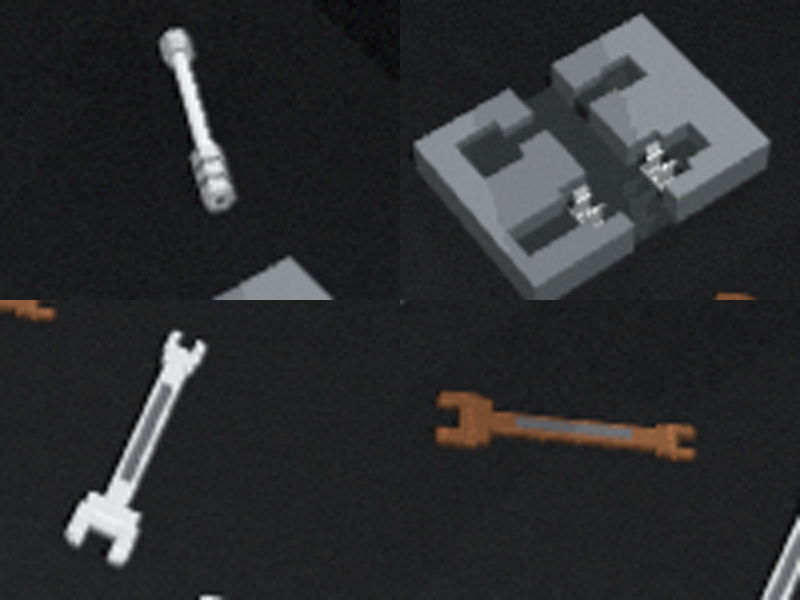

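Confirmed by the crop: the grey spanner at (405,292) is clearly larger than the grey one at (444,340), and the other is brown. The column's banded long end is at scene (279,143), towards world +y. The tray's clip side (+y) faces lower right, and its long pockets (+x) are on the left. I'll move above the column for a close look.

Call:
{"op": "drive_tool", "data": {"commands": [[[0, 0, -52, 313, -113, 71, 85], [0, 0, -52, 313, -113, 71, 85], [0, 0, -52, 313, -113, 71, 85], [0, 0, -52, 313, -113, 71, 85], [0, 0, -52, 313, -113, 71, 85], [0, 0, -52, 313, -113, 71, 85], [0, 0, -52, 313, -113, 71, 85], [0, 0, -52, 313, -113, 71, 85], [0, 0, -52, 313, -113, 71, 85], [0, 0, -52, 313, -113, 71, 85], [0, 0, -52, 313, -113, 71, 60], [0, 0, -52, 313, -113, 71, 60], [0, 0, -52, 313, -113, 71, 60], [0, 0, -52, 313, -113, 71, 60]]]}}

```text
t: 1.52
tcp_pos: [0.449, -0.2954, 0.1606]
tcp_rot: [2.524, 1.87, -0.0]
wrist_force: [0.1, 0.3, 0.0]
width: 0.0595
```

```bash
cat >> h.py <<'E'
def psi(s):
    x=Rn.from_rotvec(s["tcp_rot"]).as_matrix()[:,0]; return np.degrees(np.arctan2(x[1],x[0]))
def togo(s,pos,ps):
    R=Rn.from_rotvec(s["tcp_rot"]).as_matrix(); d=(R.T@(np.array(pos)-s["tcp_pos"])*1000)
    a=np.radians(ps); x=np.array([np.cos(a),np.sin(a),0]);y=np.array([np.sin(a),-np.cos(a),0])
    T=np.c_[x,y,[0,0,-1]]; print("togo",np.degrees(Rn.from_matrix(R.T@T).as_rotvec()).round(2),d.round(1))
E
python3 - <<'E'
from h import *
s=robot.read_state(); print(s["t"],s["tcp_pos"].round(4) if hasattr(s["tcp_pos"],'round') else s["tcp_pos"],psi(s),s["width"])
c=cam("wrist",s); im=robot.read_camera("wrist"); cv2.imwrite("pics/w1.png",im)
d=robot.cut_out("column","wrist")
for d in d:
    print(d["score"],d["bbox"]); v,u=np.nonzero(d["pixels"]); P=back(c,np.c_[u,v],.010)[:,:2]; m,a,lo,hi=axis(P)
    print("mid",(m+a*(lo+hi)/2).round(4),a.round(3),np.degrees(np.arctan2(a[1],a[0])).round(1),"ends",(m+a*lo).round(4),(m+a*hi).round(4),round(hi-lo,4))
    break
c=cam("scene");T=back(c,[[297.6,159.2],[229.5,198.5],[336,197.9]],.034);print("tray corners (x-,y-... )",T.round(3))
e=T[1]-T[0];f=T[2]-T[0];print(np.linalg.norm(e),np.degrees(np.arctan2(e[1],e[0])),np.linalg.norm(f),np.degrees(np.arctan2(f[1],f[0])),"centre",((T[1]+T[2])/2).round(3))
E
```

```text
1.5167 [ 0.449  -0.2954  0.1606] 73.06523200718799 0.05953555574699181
tray corners (x-,y-... ) [[ 0.471 -0.122  0.034]
 [ 0.688 -0.093  0.034]
 [ 0.451  0.037  0.034]]
0.21937395416816352 7.72836296233343 0.16028346976094215 96.89859419009711 centre [ 0.57  -0.028  0.034]
```

View pics/w1.png

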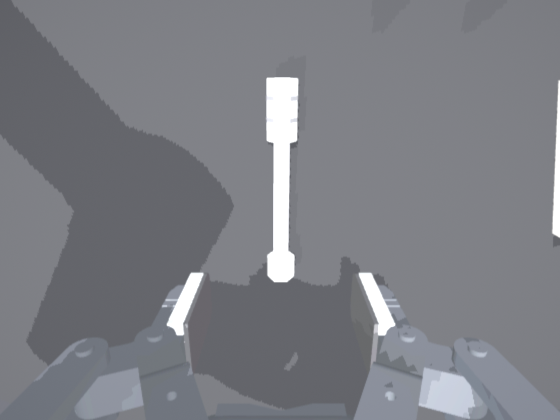

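The picture shows the column upright at u≈282, with the banded long end at v 80–140 and the short end at v 253–280. The detector missed it, so I'll fit its silhouette.

```bash
cat >> h.py <<'E'
from scipy.optimize import minimize
def hexa(x0,x1,r=.01,n=6):
    k=np.arange(n)*2*np.pi/n+np.pi/n; R=r/np.cos(np.pi/n)
    return np.array([[x,R*np.sin(a),R*np.cos(a)] for x in (x0,x1) for a in k])
COL=[hexa(-.07,-.05),hexa(.05,.096),hexa(-.05,.05,.006,16)]
def box(x0,x1,y0,y1,z0,z1): return np.array([[x,y,z] for x in (x0,x1) for y in (y0,y1) for z in (z0,z1)])
SPA=[box(-.049,.049,-.007,.007,0,.008),box(.049,.083,-.018,.018,0,.008),box(-.073,-.049,-.011,.011,0,.008)]
def sil(c,parts,p,z,S=4):
    a=p[2]; R=np.array([[np.cos(a),-np.sin(a),0],[np.sin(a),np.cos(a),0],[0,0,1]]); m=np.zeros((420*S,560*S),np.uint8)
    for P in parts:
        q=proj(c,P@R.T+[p[0],p[1],z]); cv2.fillConvexPoly(m,cv2.convexHull((((q+.5)*S)*16).astype(np.int32)),255,shift=4)
    return cv2.resize(m,(560,420),interpolation=cv2.INTER_AREA)/255.
def fit(c,mask,parts,p0,z,ignore=None):
    w=np.ones(mask.shape) if ignore is None else 1.-ignore
    f=lambda p:(np.abs(sil(c,parts,p,z)-mask)*w).sum()/mask.sum()
    s=np.array(p0)+np.array([[0,0,0],[.008,0,0],[0,.008,0],[0,0,.08]])
    r=minimize(f,p0,method="Nelder-Mead",options=dict(initial_simplex=s,xatol=1e-5,fatol=1e-5)); 
    r=minimize(f,r.x,method="Nelder-Mead",options=dict(initial_simplex=(s-s[0])*.3+r.x,xatol=1e-5,fatol=1e-5)); return r.x,r.fun
E
python3 - <<'E'
from h import *
s=robot.read_state(); c=cam("wrist",s)
g=cv2.cvtColor(cv2.imread("pics/w1.png"),cv2.COLOR_BGR2GRAY); m=(g>150).astype(float); m[:60]=0; m[290:]=0; m[:,:240]=0;m[:,320:]=0
q=back(c,[[281,200]],.01)[0]
p,f=fit(c,m,COL,[q[0],q[1],np.radians(73)],.010); print("column",p.round(4),np.degrees(p[2]).round(2),f,m.sum())
print("vs scene",proj(cam("scene"),[[p[0]+.096*np.cos(p[2]),p[1]+.096*np.sin(p[2]),.01],[p[0]-.07*np.cos(p[2]),p[1]-.07*np.sin(p[2]),.01]]).round(1))
togo(s,[p[0],p[1],.002],np.degrees(p[2]))
E
```

```text
column [ 0.4487 -0.3026  1.2772] 73.18 0.08788819746681797 4717.0
vs scene [[279.6 144.9]
 [267.7 104.9]]
togo [ 0.02  0.01 -0.08] [ -7.4   1.6 158.5]
```

Call:
{"op": "drive_tool", "data": {"commands": [[[0, 0, 0, -7.5, 1.6, 40, 50], [0, 0, 0, -7.5, 1.6, 80, 45], [0, 0, 0, -7.5, 1.6, 120, 45], [0, 0, 0, -7.5, 1.6, 145, 45], [0, 0, 0, -7.5, 1.6, 158, 40], [0, 0, 0, -7.5, 1.6, 158, 40], [0, 0, 0, -7.5, 1.6, 158, 20], [0, 0, 0, -7.5, 1.6, 158, 5], [0, 0, 0, -7.5, 1.6, 158, 5], [0, 0, 0, -7.5, 1.6, 158, 5], [0, 0, 0, -7.5, 1.6, 158, 5], [0, 0, 0, -7.5, 1.6, 158, 5], [0, 0, 0, -7.5, 1.6, 158, 5], [0, 0, 0, -7.5, 1.6, 158, 5], [0, 0, 0, -7.5, 1.6, 158, 5]]], "squeeze": 80}}

```text
t: 2.87
tcp_pos: [0.4492, -0.3023, 0.0029]
tcp_rot: [2.521, 1.872, -0.0]
wrist_force: [-2.9, -0.3, 6.2]
width: 0.0083
```

Call:
{"op": "drive_tool", "data": {"commands": [[[0, 0, 0, 0, 0, 0, 5], [0, 0, 0, 0, 0, 0, 5], [0, 0, 0, 0, 0, 0, 5]]]}}

```text
t: 3.12
tcp_pos: [0.4492, -0.3023, 0.0029]
tcp_rot: [2.521, 1.872, -0.0]
wrist_force: [-2.3, -0.9, 7.3]
width: 0.0087
```

```bash
python3 - <<'E'
from h import *
s=robot.read_state(); print(s["width"],s["tcp_pos"],s["wrist_force"])
im=robot.read_camera("wrist"); cv2.imwrite("pics/w2.png",im)
E
```

```text
0.008748952202311018 [ 0.44921312 -0.30229043  0.00294712] [-2.29163453 -0.9407596   7.34257543]
```

View pics/w2.png

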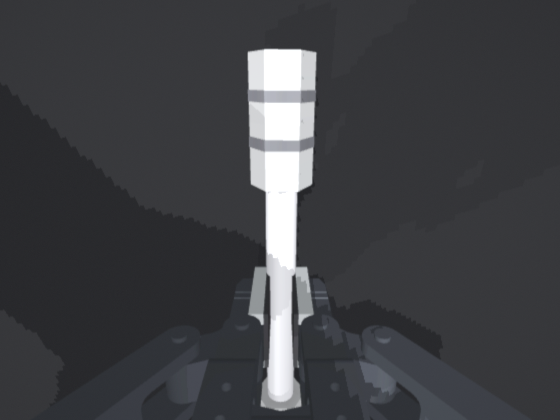

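The column sits between the pads, with the banded end ahead at v 50–190 and the tube at u≈282. Next: lift, then go beside the tray to look at it.

Call:
{"op": "drive_tool", "data": {"commands": [[[0, 0, 0, 0, 0, -10, 5], [0, 0, 0, 0, 0, -25, 5], [0, 0, 0, 0, 0, -50, 5], [0, 0, 0, 0, 0, -90, 5], [0, 0, 7, 20, 8, -120, 5], [0, 0, 14, 40, 16, -150, 5], [0, 0, 21, 60, 24, -180, 5], [0, 0, 28, 80, 32, -197, 5], [0, 0, 35, 100, 40, -197, 5], [0, 0, 42, 120, 48, -197, 5], [0, 0, 49, 140, 56, -197, 5], [0, 0, 56, 160, 64, -197, 5], [0, 0, 62, 172, 69, -197, 5], [0, 0, 66, 180, 72, -197, 5], [0, 0, 66, 180, 72, -197, 5], [0, 0, 66, 180, 72, -197, 5], [0, 0, 66, 180, 72, -197, 5]]]}}

```text
t: 4.58
tcp_pos: [0.5697, -0.1508, 0.1994]
tcp_rot: [-3.135, -0.2, 0.001]
wrist_force: [-0.7, 0.3, -3.6]
width: 0.0086
```

```bash
python3 - <<'E'
from h import *
s=robot.read_state(); print(s["width"],s["tcp_pos"],psi(s),s["wrist_force"],s["t"])
im=robot.read_camera("wrist"); cv2.imwrite("pics/w3.png",im)
E
```

```text
0.008584622557622629 [ 0.56967952 -0.15076695  0.19939226] 7.299567552287656 [-0.67745118  0.31597295 -3.60674106] 4.5833
```

View pics/w3.png

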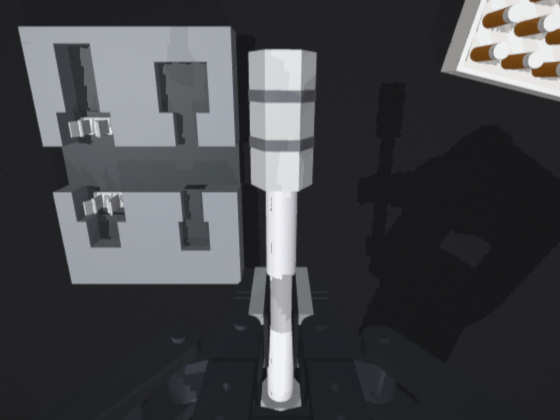

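Tray top corners show at about (23,28), (235,28), (243,283) and (69,283), with the clips at u≈95. The column is held straight. I'll fit both in this picture.

```bash
cat >> h.py <<'E'
def rect(x0,x1,y0,y1): return np.array([[x0,y0],[x1,y0],[x1,y1],[x0,y1]])/1000.
HOLES=[rect(-20,20,-80,80),rect(47,98.5,28,56),rect(-72.5,-47.5,28,56),rect(-48,48,20,64),rect(-48,48,-49.5,-30.5),rect(47,85.5,-60.5,-19.5),rect(-75.5,-47,-53.5,-26.5)]
def traytop(c,p,S=4):
    a=p[2]; R=np.array([[np.cos(a),-np.sin(a)],[np.sin(a),np.cos(a)]]); m=np.zeros((420*S,560*S),np.uint8)
    for i,P in enumerate([rect(-110,110,-80,80)]+HOLES):
        q=proj(c,np.c_[P@R.T+p[:2],np.full(4,.034)]); cv2.fillPoly(m,[(((q+.5)*S)*16).astype(np.int32)],255 if i==0 else 0,shift=4)
    return cv2.resize(m,(560,420),interpolation=cv2.INTER_AREA)/255.
def fittray(c,mask,p0,ign):
    w=1.-ign; f=lambda p:(np.abs(traytop(c,p)-mask)*w).sum()/mask.sum()
    s=np.array([[0,0,0],[.006,0,0],[0,.006,0],[0,0,.04]]); x=p0
    for k in (1,.4,.2):
        r=minimize(f,x,method="Nelder-Mead",options=dict(initial_simplex=s*k+x,xatol=1e-5,fatol=1e-5)); x=r.x
    return x,r.fun
E
python3 - <<'E'
from h import *
s=robot.read_state(); c=cam("wrist",s)
im=cv2.imread("pics/w3.png");g=cv2.cvtColor(im,cv2.COLOR_BGR2GRAY)
print("grey: top",g[60,130],g[240,140],"right wall",g[100,230:245],"channel",g[165,150])
th=(int(g[60,130])+int(g[60,180]))//2; th=max(th,85)
m=(g>th).astype(float); m[:,247:]=0; m[290:]=0
p,f=fittray(c,m,np.array([.57,-.028,np.radians(7.3)]),np.zeros_like(m)); print("tray",p.round(4),np.degrees(p[2]).round(2),f,th)
o=im.copy(); r=traytop(c,p); cs,_=cv2.findContours((r>.5).astype(np.uint8),cv2.RETR_LIST,2); cv2.drawContours(o,cs,-1,(0,0,255),1)
tp=np.array(s["tcp_pos"]);h=.007
mc=(g>125).astype(float); mc[262:]=0; mc[:,:245]=0;mc[:,320:]=0
for v in range(262): # fill dark bands inside the outline
    u=np.nonzero(mc[v])[0]
    if len(u)>5: mc[v,u[0]:u[-1]]=1
mc[40:200]=cv2.morphologyEx(mc[40:200],cv2.MORPH_CLOSE,np.ones((31,1)))
ig=np.zeros_like(mc); ig[262:]=1
q,fc=fit(c,mc,COL,[tp[0]-.0,tp[1],np.radians(7.3)],tp[2]+h,ig); R=Rn.from_rotvec(s["tcp_rot"]).as_matrix()
print("col",q.round(4),np.degrees(q[2]).round(2),fc,"rel tool",(R.T@(np.array([q[0],q[1],tp[2]])-tp)*1000).round(1))
r=sil(c,COL,q,tp[2]+h); cs,_=cv2.findContours((r>.5).astype(np.uint8),cv2.RETR_LIST,2); cv2.drawContours(o,cs,-1,(0,255,0),1)
cv2.imwrite("pics/o3.png",o)
E
```

```text
grey: top 171 162 right wall [168 168 164 117  73  66  65  63  33  24  24  24  24  23  25] channel 83
tray [ 0.5693 -0.0324  0.1292] 7.4 0.8921285971682125 164
col [ 0.5715 -0.1508  0.1218] 6.98 0.06903090995111182 rel tool [ 1.8  0.1 -0. ]
```

View pics/o3.png

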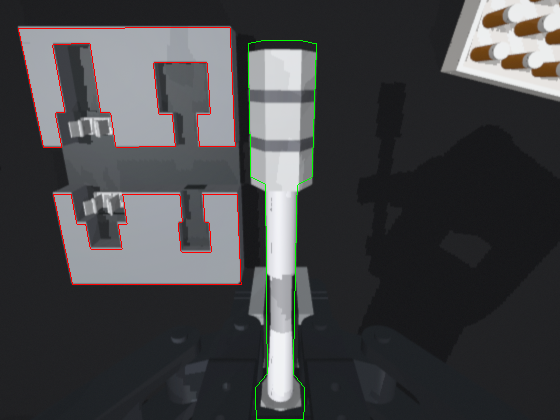

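```bash
python3 - <<'E'
from h import *
s=robot.read_state(); c=cam("wrist",s)
im=cv2.imread("pics/w3.png");g=cv2.cvtColor(im,cv2.COLOR_BGR2GRAY)
m=(g>125).astype(float); m[:,247:]=0; m[290:]=0
ig=np.zeros_like(m); ig[110:235,60:130]=1
p,f=fittray(c,m,np.array([.57,-.03,np.radians(7.3)]),ig); print("tray",p.round(4),np.degrees(p[2]).round(2),f)
o=im.copy(); r=traytop(c,p); cs,_=cv2.findContours((r>.5).astype(np.uint8),cv2.RETR_LIST,2); cv2.drawContours(o,cs,-1,(0,0,255),1)
tp=np.array(s["tcp_pos"])
mc=(g>80).astype(np.uint8); mc[262:]=0; mc[:,:246]=0;mc[:,320:]=0
cs,_=cv2.findContours(mc,cv2.RETR_EXTERNAL,2); k=max(cs,key=cv2.contourArea); mc[:]=0; cv2.drawContours(mc,[k],-1,1,-1); mc=mc.astype(float)
print("rows",np.nonzero(mc.sum(1))[0][[0,-1]])
ig=np.zeros_like(mc); ig[262:]=1; ig[:,:246]=1
R=Rn.from_rotvec(s["tcp_rot"]).as_matrix(); best=None
for h in np.arange(-.012,.013,.003):
    q,fc=fit(c,mc,COL,[tp[0],tp[1],np.radians(7.3)],tp[2]+h,ig)
    e=proj(c,[[q[0]-.07*np.cos(q[2]),q[1]-.07*np.sin(q[2]),tp[2]+h+.01]])[0]
    print(h.round(3),fc.round(4),np.degrees(q[2]).round(2),"rel",(R.T@(np.array([q[0],q[1],tp[2]])-tp)*1000).round(1),"short top v",e.round(0))
    if best is None or fc<best[0]: best=(fc,q,h)
fc,q,h=best
r=sil(c,COL,q,tp[2]+h); cs,_=cv2.findContours((r>.5).astype(np.uint8),cv2.RETR_LIST,2); cv2.drawContours(o,cs,-1,(0,255,0),1)
cv2.imwrite("pics/o3b.png",o)
E
```

```text
tray [ 0.5698 -0.0323  0.1265] 7.25 0.0234578239267571
rows [ 49 261]
-0.012 0.1603 7.84 rel [ 0.8 -0.1 -0. ] short top v [281. 406.]
-0.009 0.1418 7.63 rel [ 0.6 -0.1 -0. ] short top v [281. 411.]
-0.006 0.1225 7.54 rel [ 0.3 -0.1 -0. ] short top v [281. 417.]
-0.003 0.1019 7.42 rel [ 0.1  0.  -0. ] short top v [280. 423.]
-0.0 0.0805 7.33 rel [-0.2  0.1  0. ] short top v [280. 429.]
0.003 0.0579 7.1 rel [-0.4  0.1  0. ] short top v [280. 435.]
0.006 0.0384 6.94 rel [-0.7  0.   0. ] short top v [279. 441.]
0.009 0.0485 6.88 rel [-0.9 -0.1  0. ] short top v [279. 447.]
0.012 0.0794 7.27 rel [-1.1  0.3  0. ] short top v [281. 454.]
```

View pics/o3b.png

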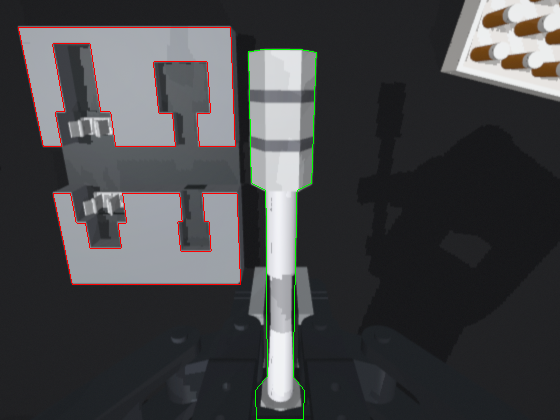

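```bash
python3 - <<'E'
from h import *
s=robot.read_state(); c=cam("wrist",s); tp=np.array(s["tcp_pos"]); R=Rn.from_rotvec(s["tcp_rot"]).as_matrix()
g=cv2.cvtColor(cv2.imread("pics/w3.png"),cv2.COLOR_BGR2GRAY)
for v in (55,120,180,196,210,230,250,260,330,350,370,380,390,400,406,412):
    r=(g[v]>80).astype(int)[246:320]; u=np.nonzero(r)[0]+246; print(v,(u[0],u[-1],u[-1]-u[0]+1) if len(u) else None,end="; ")
print()
def parts(pit,h,dx,dy,yaw):
    Q=Rn.from_euler("ZY",[yaw,pit],degrees=True).as_matrix()
    return [ (P@Q.T+[dx,dy,-h]) @R.T+tp for P in COL]
for pit in (-6,-3,0,3,6):   # tool frame: pitch>0 about tool y: +x end goes to -z(tool)= up
    m=np.zeros((420,560),np.uint8)
    for P in parts(pit,.007,-.0007,0,0): cv2.fillConvexPoly(m,cv2.convexHull(np.round(proj(c,P)).astype(np.int32)),255)
    print(pit,[(v,int((m[v]>0).sum())) for v in (55,120,180,196,250,370,390,406)],"top row",np.nonzero(m.sum(1))[0][0])
E
```

```text
55 (np.int64(248), np.int64(316), np.int64(69)); 120 (np.int64(250), np.int64(313), np.int64(64)); 180 (np.int64(251), np.int64(311), np.int64(61)); 196 (np.int64(265), np.int64(296), np.int64(32)); 210 (np.int64(265), np.int64(296), np.int64(32)); 230 (np.int64(266), np.int64(296), np.int64(31)); 250 (np.int64(266), np.int64(295), np.int64(30)); 260 (np.int64(266), np.int64(295), np.int64(30)); 330 (np.int64(270), np.int64(291), np.int64(22)); 350 (np.int64(269), np.int64(292), np.int64(24)); 370 (np.int64(267), np.int64(293), np.int64(27)); 380 (np.int64(264), np.int64(295), np.int64(32)); 390 (np.int64(262), np.int64(299), np.int64(38)); 400 (np.int64(261), np.int64(300), np.int64(40)); 406 (np.int64(261), np.int64(300), np.int64(40)); 412 None; 
-6 [(55, 65), (120, 62), (180, 60), (196, 32), (250, 30), (370, 27), (390, 34), (406, 52)] top row 49
-3 [(55, 67), (120, 63), (180, 61), (196, 33), (250, 31), (370, 27), (390, 41), (406, 51)] top row 48
0 [(55, 69), (120, 65), (180, 63), (196, 33), (250, 31), (370, 27), (390, 49), (406, 51)] top row 48
3 [(55, 73), (120, 67), (180, 63), (196, 33), (250, 31), (370, 27), (390, 50), (406, 48)] top row 49
6 [(55, 75), (120, 69), (180, 65), (196, 43), (250, 33), (370, 29), (390, 49), (406, 47)] top row 49
```

Column is level, 7 mm above the tips and 0.7 mm off centre. The tray fit is good (2% residual). Moving over the cutout.

Call:
{"op": "drive_tool", "data": {"commands": [[[0, 0, 0, 5, -40, 20, 5], [0, 0, 0, 10, -80, 40, 5], [0, 0, 0, 16, -115, 70, 5], [0, 0, 0, 16, -145, 95, 5], [0, 0, 0, 16, -160, 105, 5], [0, 0, 0, 16, -160, 105, 5], [0, 0, 0, 16, -160, 105, 5], [0, 0, 0, 16, -160, 105, 5]]]}}

```text
t: 5.3
tcp_pos: [0.5665, 0.0093, 0.0951]
tcp_rot: [3.135, 0.197, 0.002]
wrist_force: [-0.4, 0.0, -2.7]
width: 0.0083
```

```bash
python3 - <<'E'
from h import *
s=robot.read_state(); c=cam("wrist",s); print(s["tcp_pos"],psi(s),s["t"])
im=robot.read_camera("wrist"); cv2.imwrite("pics/w4.png",im); g=cv2.cvtColor(im,cv2.COLOR_BGR2GRAY)
m=(g>125).astype(float); p0=np.array([.5698,-.0323,.1265])
r=traytop(c,p0); o=im.copy(); cs,_=cv2.findContours((r>.5).astype(np.uint8),cv2.RETR_LIST,2); cv2.drawContours(o,cs,-1,(0,0,255),1)
cv2.imwrite("pics/o4.png",o)
E
```

```text
[0.56654823 0.00925346 0.09508654] 7.186733463656034 5.3
```

View pics/o4.png

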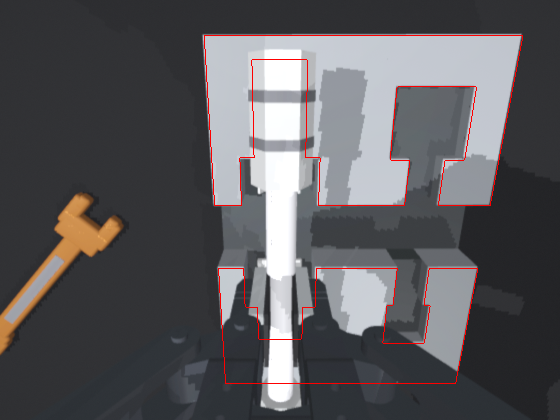

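The old tray estimate, overlaid in red, lies on the tray's edges from this close view too, and the column is over its cutout. Descending to just above the clips.

Call:
{"op": "drive_tool", "data": {"commands": [[[0, 0, 0, -0.5, 0, 20, 5], [0, 0, 0, -0.5, 0, 40, 5], [0, 0, 0, -0.5, 0, 47, 5], [0, 0, 0, -0.5, 0, 47, 5], [0, 0, 0, -0.5, 0, 47, 5], [0, 0, 0, -0.5, 0, 47, 5]]]}}

```text
t: 5.85
tcp_pos: [0.5663, 0.0097, 0.0486]
tcp_rot: [3.135, 0.196, 0.003]
wrist_force: [0.0, -0.3, -1.7]
width: 0.0088
```

```bash
python3 - <<'E'
from h import *
s=robot.read_state(); print(s["tcp_pos"],psi(s),s["qd"],s["wrist_force"]); togo(s,[.5652,.0095,.017],7.25)
E
```

```text
[0.56627923 0.00966427 0.04860741] 7.160879525114652 [ 0.00447115 -0.00183009  0.00218572 -0.00012145 -0.00349295  0.00057575] [ 0.03213456 -0.28513537 -1.71849682]
togo [ 0.04 -0.12 -0.09] [-1.2  0.  31.6]
```

Correct x by −1.2 mm, then press down slowly.

Call:
{"op": "drive_tool", "data": {"commands": [[[0, 0, 0, -1.2, 0, 4, 5], [0, 0, 0, -1.2, 0, 8, 5], [0, 0, 0, -1.2, 0, 12, 5], [0, 0, 0, -1.2, 0, 15, 5], [0, 0, 0, -1.2, 0, 18, 5], [0, 0, 0, -1.2, 0, 20, 5], [0, 0, 0, -1.2, 0, 22, 5], [0, 0, 0, -1.2, 0, 24, 5], [0, 0, 0, -1.2, 0, 26, 5], [0, 0, 0, -1.2, 0, 26, 5]]]}}

```text
t: 6.68
tcp_pos: [0.5648, 0.01, 0.0216]
tcp_rot: [3.135, 0.197, 0.002]
wrist_force: [0.6, -0.3, 0.3]
width: 0.0089
```

Call:
{"op": "drive_tool", "data": {"commands": [[[0, 0, 0, 0, 0, 1.5, 5], [0, 0, 0, 0, 0, 3, 5], [0, 0, 0, 0, 0, 4.5, 5], [0, 0, 0, 0, 0, 5.5, 5], [0, 0, 0, 0, 0, 5.5, 5]]]}}

```text
t: 7.1
tcp_pos: [0.5643, 0.0101, 0.0169]
tcp_rot: [3.135, 0.197, 0.001]
wrist_force: [-4.0, -0.2, 13.3]
width: 0.0087
```

Call:
{"op": "drive_tool", "data": {"commands": [[[0, 0, 0, 0, 0, 1, 5], [0, 0, 0, 0, 0, 2, 5], [0, 0, 0, 0, 0, 2, 5]]]}}

```text
t: 7.35
tcp_pos: [0.5643, 0.0101, 0.0167]
tcp_rot: [3.135, 0.197, 0.002]
wrist_force: [-9.5, 0.9, 31.1]
width: 0.0084
```

```bash
python3 - <<'E'
from h import *
s=robot.read_state(); c=cam("wrist",s); print(s["tcp_pos"],s["wrist_force"])
im=robot.read_camera("wrist"); sc=robot.read_camera("scene")
cv2.imwrite("pics/w5.png",np.hstack([im[:,150:450],cv2.resize(sc[150:255,220:345],(500,420),interpolation=cv2.INTER_CUBIC)]))
E
```

```text
[0.56429381 0.01008344 0.01674745] [-9.51497002  0.9205668  31.14394292]
```

View pics/w5.png

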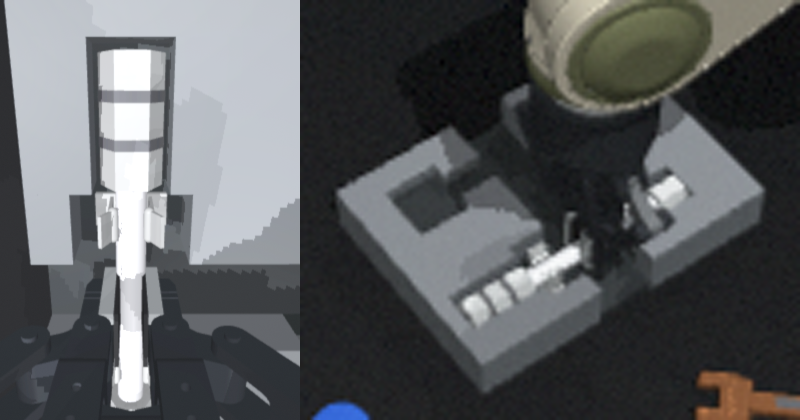

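The column is in its pocket with both fittings down and the clips round the tube; the stop is stiff at axis height about 23.7 mm. Release, lift, and go to the grey spanner.

Call:
{"op": "drive_tool", "data": {"commands": [[[0, 0, 0, 0, 0, -2, 5], [0, 0, 0, 0, 0, -2, 40], [0, 0, 0, 0, 0, -2, 45], [0, 0, 0, 0, 0, -2, 45], [0, 0, 0, 0, 0, -2, 45], [0, 0, 0, 0, 0, -25, 45], [0, 0, 0, 0, 0, -60, 60], [0, 0, 0, 0, 0, -100, 60], [0, 0, 0, 0, 0, -140, 60], [0, 0, 0, 0, 0, -180, 60], [0, 0, -6, -20, -40, -180, 60], [0, 0, -12, -40, -80, -180, 60], [0, 0, -18, -60, -120, -180, 60], [0, 0, -24, -70, -160, -180, 60], [0, 0, -24, -80, -200, -180, 60], [0, 0, -24, -85, -240, -180, 60], [0, 0, -24, -85, -280, -165, 60], [0, 0, -24, -85, -319, -145, 60], [0, 0, -24, -85, -319, -145, 60], [0, 0, -24, -85, -319, -145, 60]]]}}

```text
t: 9.12
tcp_pos: [0.4387, 0.3177, 0.1571]
tcp_rot: [3.024, 0.85, -0.005]
wrist_force: [0.7, -0.4, 0.1]
width: 0.0594
```

```bash
python3 - <<'E'
from h import *
s=robot.read_state(); c=cam("wrist",s); print(s["tcp_pos"],psi(s),s["t"],np.round(s["qd"],2))
im=robot.read_camera("wrist"); cv2.imwrite("pics/w6.png",im); g=cv2.cvtColor(im,cv2.COLOR_BGR2GRAY)
b=(g>150).astype(np.uint8); n,l,st,ce=cv2.connectedComponentsWithStats(b)
for i in range(1,n):
    if st[i,4]>300: print(i,st[i],ce[i].round(0))
E
```

```text
[0.43871874 0.31766819 0.15707642] 31.394475870774084 9.1167 [-0.07 -0.04 -0.01 -0.02  0.02 -0.04]
1 [  64   65  138   62 2584] [139.  97.]
2 [ 257   87   48  186 4464] [281. 167.]
3 [ 371  170  184   92 3528] [477. 214.]
4 [167 273  36  62 882] [184. 303.]
5 [359 273  36  62 865] [377. 303.]
6 [541 301  19  46 505] [552. 324.]
```

View pics/w6.png

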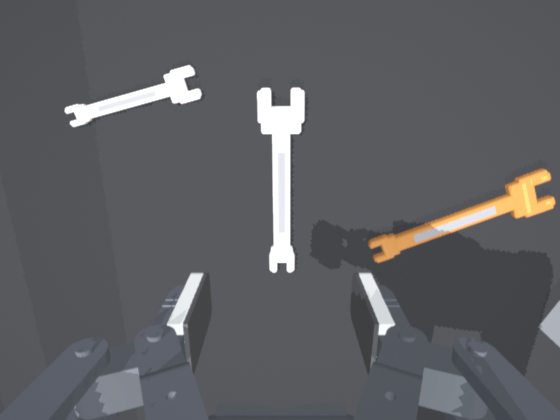

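The grey target spanner is upright at u≈281, with the large jaw at v 88–130 and the small jaw at v 248–272. The small grey look-alike is at (130,97) and the brown one at (460,215).

```bash
python3 - <<'E'
from h import *
s=robot.read_state(); s0=dict(s); c=cam("wrist",s)
im=robot.read_camera("wrist"); g=cv2.cvtColor(im,cv2.COLOR_BGR2GRAY)
b=(g>140).astype(np.uint8); n,l,st,ce=cv2.connectedComponentsWithStats(b)
i=min((i for i in range(1,n) if st[i,4]>3000),key=lambda i:abs(ce[i][0]-281)); print(st[i],s["tcp_pos"],psi(s))
m=cv2.morphologyEx((l==i).astype(np.uint8),cv2.MORPH_CLOSE,np.ones((1,31),np.uint8)).astype(float)
q=back(c,[[281,190]],.004)[0]
p,f=fit(c,m,SPA,[q[0],q[1],np.radians(31)],0.); print("spanner",p.round(4),np.degrees(p[2]).round(2),f)
print("scene check",proj(cam("scene"),[[p[0]+.083*np.cos(p[2]),p[1]+.083*np.sin(p[2]),.004],[p[0]-.073*np.cos(p[2]),p[1]-.073*np.sin(p[2]),.004]]).round(0))
togo(s,[p[0],p[1],.001],np.degrees(p[2]))
E
```

```text
[ 254   87   49  186 4391] [0.43960119 0.316242   0.15808168] 31.301375378352887
spanner [0.4377 0.316  0.5532] 31.7 0.05249031397755038
scene check [[393. 318.]
 [417. 264.]]
togo [ 0.    0.1  -0.39] [ -1.4  -0.8 157.1]
```

Call:
{"op": "drive_tool", "data": {"commands": [[[0, 0, -0.4, -1.5, -0.8, 40, 50], [0, 0, -0.4, -1.5, -0.8, 80, 45], [0, 0, -0.4, -1.5, -0.8, 120, 45], [0, 0, -0.4, -1.5, -0.8, 145, 45], [0, 0, -0.4, -1.5, -0.8, 155.5, 40], [0, 0, -0.4, -1.5, -0.8, 155.5, 40], [0, 0, -0.4, -1.5, -0.8, 155.5, 40], [0, 0, -0.4, -1.5, -0.8, 155.5, 20], [0, 0, -0.4, -1.5, -0.8, 155.5, 5], [0, 0, -0.4, -1.5, -0.8, 155.5, 5], [0, 0, -0.4, -1.5, -0.8, 155.5, 5], [0, 0, -0.4, -1.5, -0.8, 155.5, 5], [0, 0, -0.4, -1.5, -0.8, 155.5, 5], [0, 0, -0.4, -1.5, -0.8, 155.5, 5], [0, 0, -0.4, -1.5, -0.8, 155.5, 5], [0, 0, -0.4, -1.5, -0.8, 155.5, 5]]], "squeeze": 80}}

```text
t: 10.55
tcp_pos: [0.4394, 0.3161, 0.0054]
tcp_rot: [-3.023, -0.856, -0.006]
wrist_force: [-0.6, -1.7, 9.7]
width: 0.0101
```

Call:
{"op": "drive_tool", "data": {"commands": [[[0, 0, 0, 0, 0, -10, 5], [0, 0, 0, 0, 0, -30, 5], [0, 0, 0, 0, 0, -60, 5], [0, 0, 0, 0, 0, -100, 5], [0, 0, 0, 0, 0, -100, 5], [0, 0, 0, 0, 0, -100, 5], [0, 0, 0, 0, 0, -100, 5]]]}}

```text
t: 11.13
tcp_pos: [0.438, 0.3157, 0.1036]
tcp_rot: [-3.023, -0.855, -0.0]
wrist_force: [-0.9, -0.7, -1.7]
width: 0.0097
```

```bash
python3 - <<'E'
from h import *
s=robot.read_state(); c=cam("wrist",s); print(s["tcp_pos"],psi(s),s["width"],s["wrist_force"]); tp=np.array(s["tcp_pos"]);R=Rn.from_rotvec(s["tcp_rot"]).as_matrix()
im=robot.read_camera("wrist"); cv2.imwrite("pics/w7.png",im); g=cv2.cvtColor(im,cv2.COLOR_BGR2GRAY)
b=(g>110).astype(np.uint8); b[262:]=0; n,l,st,ce=cv2.connectedComponentsWithStats(b)
for i in range(1,n):
    if st[i,4]>800: print(st[i],ce[i].round(0))
i=max((i for i in range(1,n) if abs(ce[i][0]-281)<30),key=lambda i:st[i,4])
m=cv2.morphologyEx((l==i).astype(np.uint8),cv2.MORPH_CLOSE,np.ones((1,61),np.uint8)).astype(float)
ig=np.zeros_like(m); ig[255:]=1
for h in (-.008,-.006,-.004,-.002,0,.002):
    q,f=fit(c,m,SPA,[tp[0],tp[1],np.radians(psi(s))],tp[2]+h,ig)
    print(h,round(f,4),np.degrees(q[2]).round(2),"rel",(R.T@(np.array([q[0],q[1],tp[2]])-tp)*1000).round(1))
E
```

```text
[0.43800605 0.31570587 0.10364199] 31.59057298695049 0.00968478042231333 [-0.90029666 -0.70187537 -1.7074858 ]
[  16   59  166   74 3515] [107.  97.]
[ 232   93   96  169 9229] [280. 165.]
[ 460  205  100   55 1446] [517. 238.]
-0.008 0.0507 31.82 rel [-1.5  0.5 -0. ]
-0.006 0.0716 31.9 rel [-1.4  0.6 -0. ]
-0.004 0.0922 31.63 rel [-1.4  0.5 -0. ]
-0.002 0.1147 31.65 rel [-1.4  0.5 -0. ]
0 0.1378 31.66 rel [-1.3  0.7 -0. ]
0.002 0.1624 31.48 rel [-1.3  0.5 -0. ]
```

Held firmly; offset −1.4/0.5 mm. Carry it high over the tray and check again there.

Call:
{"op": "drive_tool", "data": {"commands": [[[0, 0, 0, 0, 0, -40, 5], [0, 0, 0, 0, 0, -80, 5], [0, 0, 3, -5, 25, -96, 5], [0, 0, 6, -13, 60, -96, 5], [0, 0, 9, -22, 100, -96, 5], [0, 0, 12, -30, 140, -96, 5], [0, 0, 15, -38, 180, -96, 5], [0, 0, 18, -47, 220, -96, 5], [0, 0, 21, -55, 260, -96, 5], [0, 0, 24.4, -64, 300, -96, 5], [0, 0, 24.4, -72, 340, -96, 5], [0, 0, 24.4, -80, 375, -80, 5], [0, 0, 24.4, -85, 402, -50, 5], [0, 0, 24.4, -85, 402, -20, 5], [0, 0, 24.4, -85, 402, 4, 5], [0, 0, 24.4, -85, 402, 4, 5], [0, 0, 24.4, -85, 402, 4, 5], [0, 0, 24.4, -85, 402, 4, 5]]]}}

```text
t: 12.68
tcp_pos: [0.5771, -0.071, 0.1004]
tcp_rot: [3.135, 0.198, 0.002]
wrist_force: [1.0, 0.6, -1.3]
width: 0.0099
```

```bash
python3 - <<'E'
from h import *
robot.read_camera("scene")
s=robot.read_state(); c=cam("wrist",s); print(s["t"],s["tcp_pos"],psi(s),s["width"],np.round(s["qd"],3)); tp=np.array(s["tcp_pos"]);R=Rn.from_rotvec(s["tcp_rot"]).as_matrix()
im=robot.read_camera("wrist"); cv2.imwrite("pics/w8.png",im); g=cv2.cvtColor(im,cv2.COLOR_BGR2GRAY)
p0=np.array([.5698,-.0323,.1265]); o=im.copy()
def ov(r,col):
    cs,_=cv2.findContours((r>.5).astype(np.uint8),cv2.RETR_LIST,2); cv2.drawContours(o,cs,-1,col,1)
ov(traytop(c,p0),(0,0,255))
a=np.radians(7.25); x=R[:,0];y=R[:,1]; org=tp+x*-.0014+y*.0005
ov(sil(c,SPA,[org[0],org[1],np.radians(psi(s)+.1)],tp[2]-.0055),(0,255,0))
cv2.imwrite("pics/o8.png",o); togo(s,[.5761,-.0713,.030],7.2)
# seated column: fit in this view is cluttered; report side camera instead
E
```

```text
12.7333 [ 0.57725895 -0.07101501  0.10087209] 7.221891894166459 0.009708661034659177 [ 0.    -0.01  -0.    -0.    -0.004 -0.   ]
togo [ 0.06 -0.13  0.02] [-1.3  0.1 70.9]
```

View pics/o8.png

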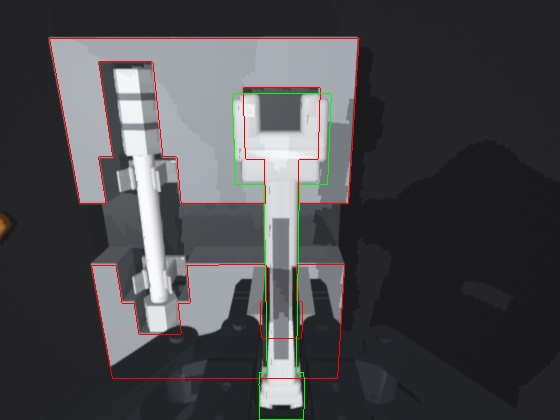

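The column (left) lies seated in its cutout with both clips round the tube. The spanner is aligned over its cutout, and the overlays match. Correct −1.3 mm and lower.

Call:
{"op": "drive_tool", "data": {"commands": [[[0, 0, 0, -1.3, 0, 30, 5], [0, 0, 0, -1.3, 0, 50, 5], [0, 0, 0, -1.3, 0, 56, 5], [0, 0, 0, -1.3, 0, 56, 5], [0, 0, 0, -1.3, 0, 59, 5], [0, 0, 0, -1.3, 0, 62, 5], [0, 0, 0, -1.3, 0, 65, 5], [0, 0, 0, -1.3, 0, 68, 5], [0, 0, 0, -1.3, 0, 68, 5]]]}}

```text
t: 13.53
tcp_pos: [0.5751, -0.0713, 0.0312]
tcp_rot: [-3.135, -0.197, 0.0]
wrist_force: [0.1, -0.0, -1.4]
width: 0.0096
```

Call:
{"op": "drive_tool", "data": {"commands": [[[0, 0, 0, 0.7, 0, 1, 5], [0, 0, 0, 0.7, 0, 2, 5], [0, 0, 0, 0.7, 0, 3, 5], [0, 0, 0, 0.7, 0, 3, 5], [0, 0, 0, 0.7, 0, 3, 5]]]}}

```text
t: 13.95
tcp_pos: [0.5762, -0.0713, 0.0294]
tcp_rot: [3.135, 0.197, 0.002]
wrist_force: [-2.4, 0.9, 7.8]
width: 0.0098
```

Contact at 29.4 mm means the underside is at 24 mm, the cutout floor. Release and lift off.

Call:
{"op": "drive_tool", "data": {"commands": [[[0, 0, 0, 0, 0, -1, 5], [0, 0, 0, 0, 0, -1, 30], [0, 0, 0, 0, 0, -1, 40], [0, 0, 0, 0, 0, -1, 40], [0, 0, 0, 0, 0, -1, 40], [0, 0, 0, 0, 0, -1, 40], [0, 0, 0, 0, 0, -20, 40], [0, 0, 0, 0, 0, -60, 50], [0, 0, 0, 0, 0, -100, 50], [0, 0, 0, -30, -20, -140, 60], [0, 0, 0, -60, -30, -170, 60], [0, 0, 0, -60, -30, -170, 60], [0, 0, 0, -60, -30, -170, 60]]]}}

```text
t: 15.03
tcp_pos: [0.5119, -0.0485, 0.2014]
tcp_rot: [3.133, 0.198, 0.007]
wrist_force: [0.2, 0.4, -0.2]
width: 0.0599
```

```bash
python3 - <<'E'
from h import *
s=robot.read_state(); c=cam("wrist",s); print(s["t"],s["tcp_pos"],s["wrist_force"],s["width"])
im=robot.read_camera("wrist"); g=cv2.cvtColor(im,cv2.COLOR_BGR2GRAY)
p0=np.array([.5698,-.0323,.1265]); o=im.copy()
def W(x,y): a=p0[2]; return [p0[0]+x*np.cos(a)-y*np.sin(a),p0[1]+x*np.sin(a)+y*np.cos(a),a]
for parts,w,z in ((COL,W(0,.042),.024),(SPA,W(0,-.04),.024)):
    cs,_=cv2.findContours((sil(c,parts,w,z)>.5).astype(np.uint8),cv2.RETR_LIST,2); cv2.drawContours(o,cs,-1,(0,255,0),1)
cv2.imwrite("pics/o9.png",o); cv2.imwrite("pics/w9.png",im)
print("levels: top",g[proj(c,[W(.1,0)[:2]+[.034]]).round().astype(int)[0][1],proj(c,[W(.1,0)[:2]+[.034]]).round().astype(int)[0][0]])
m=(g>205).astype(np.uint8)
for nm,parts,w,z,rx in (("column",COL,W(0,.042),.024,16),("spanner",SPA,W(0,-.04),.024,16)):
    roi=cv2.dilate((sil(c,parts,w,z)>.5).astype(np.uint8),np.ones((13,13)))
    mm=cv2.morphologyEx(m*roi,cv2.MORPH_CLOSE,np.ones((1,41) if nm=="spanner" else (15,3),np.uint8))*roi
    p,f=fit(c,mm.astype(float),parts,w,z); a=p0[2]
    d=p[:2]-np.array(w[:2]); print(nm,"offset tray mm",(np.array([d@[np.cos(a),np.sin(a)],d@[-np.sin(a),np.cos(a)]])*1000).round(1),"deg",np.degrees(p[2]-a).round(2),"res",round(f,3))
    for dz in (-.004,.004,.008):
        print("   z",dz,round(fit(c,mm.astype(float),parts,p,z+dz)[1],3))
E
```

```text
15.0333 [ 0.51190097 -0.04847974  0.20141021] [ 0.23035817  0.4346466  -0.16696858] 0.05989417672090118
levels: top 37
column offset tray mm [-5.7  1.4] deg -0.86 res 0.41
   z -0.004 0.406
   z 0.004 0.413
   z 0.008 0.416
spanner offset tray mm [-1.   0.7] deg -0.71 res 0.302
   z -0.004 0.3
   z 0.004 0.305
   z 0.008 0.294
```

The viewer limit is reached. I'll go back to the pose of the earlier tray picture (w3), so differencing against it isolates the two parts for a numeric check.

Call:
{"op": "drive_tool", "data": {"commands": [[[0, 0, 0, 20, 40, 0, 60], [0, 0, 0, 40, 80, 0, 60], [0, 0, 0, 44.5, 108.5, 2, 60], [0, 0, 0, 44.5, 108.5, 2, 60], [0, 0, 0, 44.5, 108.5, 2, 60], [0, 0, 0, 44.5, 108.5, 2, 60]]]}}

```text
t: 15.58
tcp_pos: [0.5703, -0.1509, 0.1947]
tcp_rot: [-3.134, -0.196, 0.003]
wrist_force: [-0.4, 0.2, -0.6]
width: 0.0599
```

```bash
python3 - <<'E'
from h import *
s=robot.read_state(); c=cam("wrist",s); print(s["t"],s["tcp_pos"],psi(s))
im=robot.read_camera("wrist"); cv2.imwrite("pics/w10.png",im); g=cv2.cvtColor(im,cv2.COLOR_BGR2GRAY).astype(int)
g0=cv2.cvtColor(cv2.imread("pics/w3.png"),cv2.COLOR_BGR2GRAY).astype(int)
p0=np.array([.5698,-.0323,.1265]); ca,sa=np.cos(p0[2]),np.sin(p0[2])
def W(x,y): return [p0[0]+x*ca-y*sa,p0[1]+x*sa+y*ca,p0[2]]
for nm,parts,w,xs in (("column",COL,W(0,.042),[-.075+.005*k for k in range(36)]),("spanner",SPA,W(0,-.04),[-.078+.005*k for k in range(34)])):
    zt=.034 if nm=="column" else .032
    # grey profile resampled in the tray frame at the part's top height
    X=np.arange(-.11,.1101,.0005); Y=np.arange(-.026,.0261,.0005); yc=.042 if nm=="column" else -.04
    xx,yy=np.meshgrid(X,Y+yc); P=np.c_[p0[0]+xx.ravel()*ca-yy.ravel()*sa,p0[1]+xx.ravel()*sa+yy.ravel()*ca,np.full(xx.size,zt)]
    uv=proj(c,P).reshape(xx.shape+(2,)).astype(np.float32)
    r=cv2.remap(g.astype(np.float32),uv[...,0],uv[...,1],cv2.INTER_LINEAR)
    for x in ((-.06,-.03,0,.06,.08) if nm=="column" else (-.06,-.03,0,.053,.075)):
        j=np.argmin(abs(X-x)); print(nm,"x",x,r[::4,j].astype(int).tolist())
    print(nm,"mid line x profile, every 4mm",r[len(Y)//2,::8].astype(int).tolist())
E
```

```text
15.5833 [ 0.57033049 -0.15087804  0.19471483] 7.168175546860313
column x -0.06 [173, 173, 173, 172, 173, 173, 158, 159, 159, 157, 168, 234, 236, 235, 235, 235, 191, 67, 70, 73, 143, 172, 172, 172, 172, 172, 172]
column x -0.03 [175, 175, 163, 147, 97, 96, 105, 115, 204, 220, 225, 245, 252, 251, 172, 208, 157, 147, 151, 164, 95, 71, 71, 71, 145, 174, 174]
column x 0 [81, 48, 53, 55, 55, 55, 75, 94, 149, 196, 228, 245, 253, 252, 150, 94, 91, 88, 94, 95, 90, 88, 88, 88, 69, 35, 35]
column x 0.06 [182, 182, 182, 182, 182, 182, 171, 158, 158, 158, 193, 247, 246, 246, 246, 245, 159, 70, 70, 70, 134, 180, 180, 180, 180, 179, 180]
column x 0.08 [182, 182, 182, 182, 181, 182, 142, 81, 83, 84, 113, 149, 147, 147, 149, 150, 114, 69, 69, 70, 135, 180, 180, 180, 180, 179, 179]
column mid line x profile, every 4mm [88, 170, 170, 171, 171, 171, 171, 171, 171, 171, 223, 235, 235, 236, 237, 168, 248, 253, 252, 251, 251, 253, 252, 252, 251, 251, 252, 251, 252, 251, 250, 252, 250, 251, 251, 249, 249, 250, 251, 251, 243, 245, 246, 237, 159, 247, 247, 235, 159, 247, 247, 237, 94, 180, 179, 132]
spanner x
[... 330 characters left out ...]
49, 49, 48, 100, 201, 228, 141, 141, 144, 216, 215, 86, 89, 87, 88, 87, 88, 87, 88, 89, 89]
spanner x 0.053 [179, 179, 179, 154, 53, 99, 214, 236, 236, 237, 237, 238, 238, 239, 239, 239, 240, 240, 240, 239, 220, 77, 56, 75, 172, 182, 181]
spanner x 0.075 [180, 180, 180, 152, 121, 220, 234, 248, 244, 195, 101, 104, 103, 100, 86, 55, 69, 167, 231, 243, 244, 240, 120, 73, 177, 182, 182]
spanner mid line x profile, every 4mm [77, 126, 126, 123, 170, 172, 172, 171, 171, 86, 76, 48, 183, 234, 231, 230, 231, 231, 231, 154, 140, 140, 140, 140, 140, 140, 140, 140, 140, 140, 141, 141, 142, 141, 142, 143, 150, 239, 240, 240, 234, 239, 242, 242, 241, 103, 99, 105, 105, 146, 181, 181, 180, 180, 180, 163]
```

Resampled at seated height, the column spans x ≈ −70 to 96 mm and both its fittings are centred within about 0.5 mm. The spanner's jaws and handle are also centred within about 0.5 mm, at floor height. Handing in.

```bash
python3 -c "
from cell import robot
print(robot.hand_in())"
```

```text
the job is handed in; nothing more can be done
None
```

I put the column away first, then the large grey spanner, each the right way round in its own cutout, and handed the job in at about 15.6 s of the 64 s. The arm was clear of everything, and it never touched the bottle, beaker, vial box or the two look-alike spanners.

**Column:** I pressed it until it met a stiff stop, with about 31 N at the wrist and its axis about 23.7 mm up (24 mm is fully home). A later close-up showed both clips round the tube. In the final picture it spans about −70 to 96 mm along the tray, level and centred to about 0.5 mm.

**Spanner:** I lowered it until it touched, with its underside about 24.0 mm up, which is the cutout floor. The final picture shows both jaws and the handle centred to about 0.5 mm at that height.

**Checks that failed or disagreed:**
- The detector missed the column in the wrist picture, so I fitted its outline instead.
- The finger opening read about 3–4 mm less than the parts' true widths, though both grips held.
- The first outline fit after release was unusable, with 30–40% mismatch. I replaced it with the grey-level check from the earlier viewpoint.
- I had used all 12 picture views, so that last check was by numbers only.

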